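Find the full tea tin by its weight

ROBOT

A 6-joint arm with a two-finger parallel gripper is mounted at the origin on a cart in front of the work surface, level with it; the furniture and walls round the work are solid. World frame = base frame: x ahead of the robot, y to its left, z up, the work surface at z = 0. Lengths are in m, angles in rad, forces in N, time in s.
With the tool pointing down it reaches from about 0.35 to 0.775 m from the base axis. Payload 7.3 kg.
Tool frame: the origin (TCP) lies on the centre line of the jaws, within the pads' length; the fingertips stand ahead of it and the grasp point (between the pads) lies 11 mm behind it (robot.nose_length is the z of the fingertips in the tool frame, in m); z points along the fingers, y is the line along which they close (so a half turn about z gives the same grasp; the last joint's range is limited). The gripper opens to 92 mm and grips with 3 to 60 N. Pads are 19 mm wide; open, the fingers measure 130 mm over their backs; the gripper's body (75 mm by 190 mm) begins 47 mm behind the grasp point.
Start: joints at [1.187, 0.342, 1.524, -0, 1.275, -0.146], TCP at [0.124, 0.51, 0.235] pointing down, gripper open.
Joint ranges: [-2.53, 2.53], [-0.77, 2.02], [0.04, 2.7], [-1, 4.14], [0.28, 2.66], [-3.11, 3.11]. Speed limits (rad/s): [2.57, 2.57, 3.14, 3.14, 3.14, 3.14].

INTERFACE

Orientations are given as [roll, pitch, yaw] about the fixed x, y, z axes, in that order (R = Rz(yaw) Ry(pitch) Rx(roll)).
In Python, from cell import robot, cams gives the robot as it stands. The module is installed in compiled form; this text tells all that it offers.
- The arm moves only by the tool carry_out, never from a script. Its argument "deltas" is a list of rows, each a list of 7 numbers: the shift along the tool's x, y, z in cm, then the turn, a rotation vector about the tool's x, y, z in rad, then the opening, from 0 (shut) to 1 (fully open). A call has exactly 8 rows; each row shifts and turns the commanded pose from where the row before left it, along the tool's axes as they then stand; what a row does not reach is not made up. A row lasts 1/12 s, in which the tool goes at most 41.7 mm and 7.16 degrees, less where a joint would pass 70% of its speed; a pose out of reach is approached as far as the arm can. A call is refused whole if a number of a shift passes 4.17 or a number of a turn 0.125, either way. A call with a gripper value outside its range is refused whole. The fingers move at their own pace and stop on an object; "force" is the grip in N (left out, the last holds). Time passes only in rows, so rows that do not move let the fingers close, or fill a call up. It gives the time, the measured TCP pose, the force, the opening and the grip force at its end, in the units of the state.
- robot.observe(): the state, without advancing time (a new reading comes with each control period).
- cams.read_camera(name): name is "scene" or "top" or "wrist"; returns a dict with "image" (384x512x3 uint8, blue, green, red), "depth" (384x512 float32, m along the optical axis (not along the pixel's ray), 0 where there is no reading), "fx", "fy", "cx", "cy" (pixels), "world_to_cam" (4x4, takes a point from world to camera coordinates). Camera axes: x right, y up, looking along -z (the intrinsics and any distortion apply to the point x, -y, -z); pixel columns grow to the right and rows downward; lengths in m; the calibration is good to about 2 mm. The wrist camera is an equidistant fisheye: a pixel r from the principal point sees the ray r / f radians off the axis. A picture is of the moment at which its call begins.
- robot.hand_in(): hands the job in; it is judged then, once.
The state is a dict: "time": time; "qpos": joint angles; "qvel": joint speeds; "joint_efforts": joint torques, N m; "tool_pos": TCP position; "tool_rot": TCP orientation; "contact_force": force on the tool from outside, world axes, zero at the start; "torque": the same for the moment, N m; "opening": finger opening in m; "grip_force": force on a finger pad.
Only numpy, scipy, OpenCV 4.12 (cv2) and the standard library are available. Lean on these libraries where they do the work, as an engineer would, in place of code of your own. Each camera call takes 0.05 s, during which the arm holds its last target. There are 200 camera calls.

TASK

Only one of the three identical closed tea tins is full, so find the heaviest by feel: working from the left coaster to the right one, lift each tin a good 5 cm straight up off its coaster, weigh it in the hand for a moment and stand it back, upright, in the middle of the coaster it came from. Finish holding the heaviest tin up, upright and still, at least 10 cm clear of the worktop and of everything on it (if it is the last one lifted there is no need to set it down first); the program ends while the gripper still holds it, with the other two tins standing on their own coasters. Do not drop or tip any tin, and leave everything else on the worktop alone.

Things in the scene. Friction and masses are not known exactly. Their poses are not given: they have to be found in the camera images.
- tin_a_centre (a point): the centre (half-way up) of one of three identical closed tea tins: upright cylinder 60 mm in diameter and 80 mm tall, green body with a brass lid (the lid is fixed, the side is straight enough to grip anywhere); z of this point is along the tin's axis. Which tin stands on which coaster changes from start to start, and nothing visible shows the weight. The tins weigh between 0.15 and 0.75 kg each; the heaviest outweighs each of the others by at least 0.15 kg
- tin_b_centre (a point): the centre (half-way up) of one of three identical closed tea tins: upright cylinder 60 mm in diameter and 80 mm tall, green body with a brass lid (the lid is fixed, the side is straight enough to grip anywhere); z of this point is along the tin's axis. Which tin stands on which coaster changes from start to start, and nothing visible shows the weight; weights as told for the first tin
- tin_c_centre (a point): the centre (half-way up) of one of three identical closed tea tins: upright cylinder 60 mm in diameter and 80 mm tall, green body with a brass lid (the lid is fixed, the side is straight enough to grip anywhere); z of this point is along the tin's axis. Which tin stands on which coaster changes from start to start, and nothing visible shows the weight; weights as told for the first tin
- coaster_left_top (a point): centre of the top face of the left cork coaster as seen by the robot (left is +y): a fixed disc 95 mm in diameter and 5 mm thick on the worktop; one tin stands about in its middle at the start
- coaster_middle_top (a point): centre of the top face of the middle cork coaster as seen by the robot (left is +y): a fixed disc 95 mm in diameter and 5 mm thick on the worktop; one tin stands about in its middle at the start
- coaster_right_top (a point): centre of the top face of the right cork coaster as seen by the robot (left is +y): a fixed disc 95 mm in diameter and 5 mm thick on the worktop; one tin stands about in its middle at the start
- tin_a: the same tin as tin_a_centre, origin at the centre of its underside
- tin_b: the same tin as tin_b_centre, origin at the centre of its underside
- tin_c: the same tin as tin_c_centre, origin at the centre of its underside
- canister: bystander: cream canister with a wooden lid, 107 mm across, 140 mm tall, on the left; origin at the centre of its underside
- french_press: bystander: glass french press with black handle, 100x149x225 mm, on the left; origin at the centre of its underside
- mug: bystander: teal mug, 78x117x97 mm, left rear; origin at the centre of its underside
- pepper_mill: bystander: wooden pepper mill, 58 mm across, 170 mm tall, at the back; origin at the centre of its underside
- olive_oil: bystander: dark green oil bottle, 61 mm across, 268 mm tall, right rear; origin at the centre of its underside
- spice_jar: bystander: glass jar with a red cap, 45 mm across, 106 mm tall, right rear; origin at the centre of its underside
- garlic: bystander: garlic bulb, 48x50x51 mm, on the brown chopping board (22 mm thick, 230x340 mm, fixed) at the right; origin at the centre of its underside
Mind the look-alikes: they are no part of the job. Leave any blue or orange look-alike of the tin_c alone. What is shaped like the part that bears coaster_right_top but blue or red is not meant.

How it is judged:
On the way, in this order (a step that is already met when the one before it is completed fails the run):
1. the tin of the left coaster is held clear above that coaster (((height (world z) of tin_a_centre above 0.075 m and horizontal distance between tin_a_centre and coaster_left_top below 0.06 m and contact force between tin_a and the fingers above 1 N) or (height (world z) of tin_b_centre above 0.075 m and horizontal distance between tin_b_centre and coaster_left_top below 0.06 m and contact force between tin_b and the fingers above 1 N) or (height (world z) of tin_c_centre above 0.075 m and horizontal distance between tin_c_centre and coaster_left_top below 0.06 m and contact force between tin_c and the fingers above 1 N))), for 0.3 s.
2. the tin of the middle coaster is held clear above that coaster (((height (world z) of tin_a_centre above 0.075 m and horizontal distance between tin_a_centre and coaster_middle_top below 0.06 m and contact force between tin_a and the fingers above 1 N) or (height (world z) of tin_b_centre above 0.075 m and horizontal distance between tin_b_centre and coaster_middle_top below 0.06 m and contact force between tin_b and the fingers above 1 N) or (height (world z) of tin_c_centre above 0.075 m and horizontal distance between tin_c_centre and coaster_middle_top below 0.06 m and contact force between tin_c and the fingers above 1 N))), for 0.3 s.
3. the tin of the right coaster is held clear above that coaster (((height (world z) of tin_a_centre above 0.075 m and horizontal distance between tin_a_centre and coaster_right_top below 0.06 m and contact force between tin_a and the fingers above 1 N) or (height (world z) of tin_b_centre above 0.075 m and horizontal distance between tin_b_centre and coaster_right_top below 0.06 m and contact force between tin_b and the fingers above 1 N) or (height (world z) of tin_c_centre above 0.075 m and horizontal distance between tin_c_centre and coaster_right_top below 0.06 m and contact force between tin_c and the fingers above 1 N))), for 0.3 s.
At the end, for the whole second after the job is handed in: the heaviest tin is held still in the fingers, centre over 13 cm above the worktop, within 0.3 rad of upright, touching no bystander; the other two stand released and upright, back within 20 mm of their coasters' centres, each pressing with under 4 N (the full tin: over 4.7 N) (((height (world z) of tin_a_centre above 0.13 m and angle between tin_a_centre's own z axis and vertical below 0.3 rad and contact force between tin_a and the fingers above 1 N and linear speed of tin_a below 0.05 m/s and contact force between tin_a and canister below 0.1 N and contact force between tin_a and french_press below 0.1 N and contact force between tin_a and mug below 0.1 N and contact force between tin_a and pepper_mill below 0.1 N and contact force between tin_a and olive_oil below 0.1 N and contact force between tin_a and spice_jar below 0.1 N and contact force between tin_a and garlic below 0.1 N) or (height (world z) of tin_a_centre below 0.05 m and angle between tin_a_centre's own z axis and vertical below 0.15 rad and distance of tin_a_centre from where it was at the start of the episode below 0.04 m and (horizontal distance between tin_a_centre and coaster_left_top below 0.02 m or horizontal distance between tin_a_centre and coaster_middle_top below 0.02 m or horizontal distance between tin_a_centre and coaster_right_top below 0.02 m) and contact force between tin_a and the fingers below 0.05 N and linear speed of tin_a below 0.02 m/s and contact force between tin_a and anything else below 4 N)) and ((height (world z) of tin_b_centre above 0.13 m and angle between tin_b_centre's own z axis and vertical below 0.3 rad and contact force between tin_b and the fingers above 1 N and linear speed of tin_b below 0.05 m/s and contact force between tin_b and canister below 0.1 N and contact force between tin_b and french_press below 0.1 N and contact force between tin_b and mug below 0.1 N and contact force between tin_b and pepper_mill below 0.1 N and contact force between tin_b and olive_oil below 0.1 N and contact force between tin_b and spice_jar below 0.1 N and contact force between tin_b and garlic below 0.1 N) or (height (world z) of tin_b_centre below 0.05 m and angle between tin_b_centre's own z axis and vertical below 0.15 rad and distance of tin_b_centre from where it was at the start of the episode below 0.04 m and (horizontal distance between tin_b_centre and coaster_left_top below 0.02 m or horizontal distance between tin_b_centre and coaster_middle_top below 0.02 m or horizontal distance between tin_b_centre and coaster_right_top below 0.02 m) and contact force between tin_b and the fingers below 0.05 N and linear speed of tin_b below 0.02 m/s and contact force between tin_b and anything else below 4 N)) and ((height (world z) of tin_c_centre above 0.13 m and angle between tin_c_centre's own z axis and vertical below 0.3 rad and contact force between tin_c and the fingers above 1 N and linear speed of tin_c below 0.05 m/s and contact force between tin_c and canister below 0.1 N and contact force between tin_c and french_press below 0.1 N and contact force between tin_c and mug below 0.1 N and contact force between tin_c and pepper_mill below 0.1 N and contact force between tin_c and olive_oil below 0.1 N and contact force between tin_c and spice_jar below 0.1 N and contact force between tin_c and garlic below 0.1 N) or (height (world z) of tin_c_centre below 0.05 m and angle between tin_c_centre's own z axis and vertical below 0.15 rad and distance of tin_c_centre from where it was at the start of the episode below 0.04 m and (horizontal distance between tin_c_centre and coaster_left_top below 0.02 m or horizontal distance between tin_c_centre and coaster_middle_top below 0.02 m or horizontal distance between tin_c_centre and coaster_right_top below 0.02 m) and contact force between tin_c and the fingers below 0.05 N and linear speed of tin_c below 0.02 m/s and contact force between tin_c and anything else below 4 N)) and height (world z) of any of tin_a_centre, tin_b_centre, tin_c_centre above 0.13 m); the arm keeps its last pose, push and grip.
It fails at once if a tin is let go in the air ((height (world z) of tin_a_centre above 0.085 m and contact force between tin_a and the fingers below 0.01 N) or (height (world z) of tin_b_centre above 0.085 m and contact force between tin_b and the fingers below 0.01 N) or (height (world z) of tin_c_centre above 0.085 m and contact force between tin_c and the fingers below 0.01 N)).
It fails at once if a tin is tipped over (angle between any of tin_a_centre, tin_b_centre, tin_c_centre's own z axis and vertical above 0.7 rad).
It fails at once if a bystander is shifted by more than 3 cm (distance of any of canister, french_press, mug, pepper_mill, olive_oil, spice_jar, garlic from where it was at the start of the episode above 0.03 m).
It also fails if it takes over 72 s, if anything falls off the work surface, if the arm or the gripper's body presses on something with over 40 N, if the wrist force passes 120 N, or if a joint passes its speed limit or range.

## Working session

There is one attempt and no reset: what is moved stays moved. The work goes in short steps, Python scripts to look and compute and a tool call to move; the robot and the scene stay as the last step left them, time stands still between calls to the robot, and variables do not carry over. Pictures are saved under pics/ and viewed, at most 10 in all, crops included, and the job is handed in when it is done.

Besides the shell and the picture viewer there is one more tool, called after "Call:" as name(argument=value, ...), one argument or row to a line, values as JSON. carry_out: Moves the arm, as the interface text tells. Its arguments: {"type":"object","properties":{"deltas":{"type":"array","items":{"type":"array","items":{"type":"number"}}},"force":{"type":"number"}},"required":["deltas"]}

```bash
mkdir -p pics
python3 - <<'E'
from cell import robot,cams
import cv2,numpy as np
for n in("top","scene"):
    c=cams.read_camera(n);cv2.imwrite(f"pics/{n}0.png",c["image"]);np.savez(f"{n}0.npz",**c)
s=robot.observe();print(s,robot.nose_length)
E
```

```text
{'time': 0.1, 'qpos': array([ 1.18700140e+00,  3.42683965e-01,  1.52490509e+00,  2.76415063e-05,
        1.27538452e+00, -1.46025244e-01]), 'qvel': array([-0.00048486, -0.00208857, -0.00105571,  0.00098411, -0.00023775,
        0.00125354]), 'joint_efforts': array([ 2.80667809e-03, -4.32009101e+01, -2.44696784e+01,  7.20883347e-02,
        5.25208097e-02, -6.68437065e-05]), 'tool_pos': array([0.12351123, 0.50991616, 0.23410412]), 'tool_rot': array([-3.14023028e+00, -2.27084464e-04,  2.90381475e+00]), 'contact_force': array([ 0.32347881, -0.42785669,  0.13022498]), 'torque': array([ 0.04098439, -0.00302548, -0.01597053]), 'grip_force': 0.0, 'opening': 0.09183563755551376} 0.008
```

View pics/top0.png

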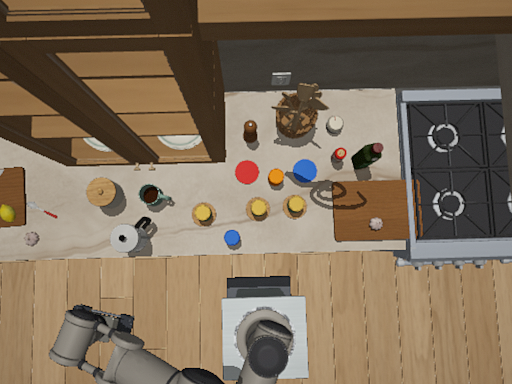

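View pics/scene0.png

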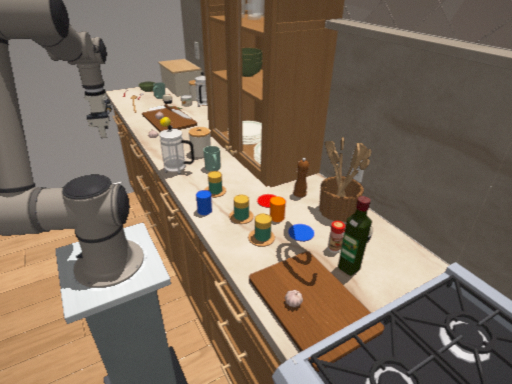

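The top picture shows three brass-lidded green tins on cork, at about (204,213), (259,208) and (295,205). The look-alikes are the orange tin (276,177), the blue tin (232,238), the red disc (247,172) and the blue disc (305,171). I choose the brass-lidded three, and will check them in a crop and measure.

```bash
cat > h.py <<'E'
import numpy as np,cv2
def w(c,u,v,z):
    "world point of pixel (u,v) on the plane of height z"
    T=np.linalg.inv(c["world_to_cam"]);d=T[:3,:3]@np.array([(u-c["cx"])/c["fx"],-(v-c["cy"])/c["fy"],-1]);o=T[:3,3]
    return o+d*(z-o[2])/d[2]
def cloud(c):
    v,u=np.mgrid[:384,:512];d=c["depth"]
    p=np.stack([(u-c["cx"])/c["fx"]*d,-(v-c["cy"])/c["fy"]*d,-d,np.ones_like(d)],-1)
    return (p@np.linalg.inv(c["world_to_cam"]).T)[...,:3]
E
python3 - <<'E'
from h import *
c=dict(np.load("top0.npz"));P=cloud(c)
im=c["image"];cv2.imwrite("pics/crop0.png",cv2.resize(im[155:255,185:325],None,fx=5,fy=5,interpolation=cv2.INTER_CUBIC))
hsv=cv2.cvtColor(im,cv2.COLOR_BGR2HSV)
for u,v in((204,213),(259,208),(295,205),(276,177),(232,238)):
    p=P[v-20:v+21,u-20:u+21].reshape(-1,3);h=hsv[v-20:v+21,u-20:u+21].reshape(-1,3)
    m=(p[:,2]>.07)&(p[:,2]<.1)&(np.linalg.norm(p[:,:2]-P[v,u,:2],axis=1)<.045)
    q=p[m];(cx,cy),r=cv2.minEnclosingCircle(q[:,:2].astype(np.float32))
    print((u,v),hsv[v,u],m.sum(),q.mean(0).round(4),"circ",round(cx,4),round(cy,4),round(r,4),w(c,u,v,.085).round(3))
    k=(p[:,2]<.02)&(np.linalg.norm(p[:,:2]-P[v,u,:2],axis=1)<.07)&(h[:,1]>90)
    if k.sum()>4:
        (cx,cy),r=cv2.minEnclosingCircle(p[k][:,:2].astype(np.float32));print("  coaster?",k.sum(),cx,cy,r)
# other heights around
s=P[140:250,190:390].reshape(-1,3)
for u,v in((305,171),(247,172),(340,155),(330,190),(151,195),(126,237),(145,225)):print(u,v,P[v,u].round(3))
E
```

```text
(204, 213) [ 23 152 212] 202 [0.4695 0.2185 0.0853] circ 0.4698 0.2189 0.0295 [0.468 0.213 0.085]
  coaster? 221 0.47049254179000854 0.2220781445503235 0.047169268131256104
(259, 208) [ 23 150 211] 195 [0.4833 0.0103 0.0848] circ 0.4835 0.0103 0.0293 [0.481 0.009 0.085]
  coaster? 231 0.48486974835395813 0.0129757234826684 0.04686490818858147
(295, 205) [ 23 154 208] 197 [ 0.4933 -0.13    0.0842] circ 0.4933 -0.1307 0.0297 [ 0.488 -0.125  0.085]
  coaster? 212 0.4904313385486603 -0.1304880976676941 0.04654957354068756
(276, 177) [ 18 221 224] 187 [ 0.6001 -0.0592  0.0795] circ 0.6007 -0.0595 0.0291 [ 0.595 -0.058  0.085]
  coaster? 13 0.6008191704750061 -0.027401600033044815 0.039627838879823685
(232, 238) [108 180 198] 199 [0.3754 0.113  0.0798] circ 0.3755 0.113 0.0292 [0.373 0.112 0.085]
  coaster? 5 0.35682234168052673 0.1073741465806961 0.051896411925554276
305 171 [ 0.628 -0.178  0.005]
247 172 [0.63  0.05  0.004]
340 155 [ 0.668 -0.296  0.112]
330 190 [ 0.55  -0.273  0.002]
151 195 [0.545 0.418 0.044]
126 237 [0.385 0.471 0.197]
145 225 [0.431 0.439 0.051]
```

View pics/crop0.png

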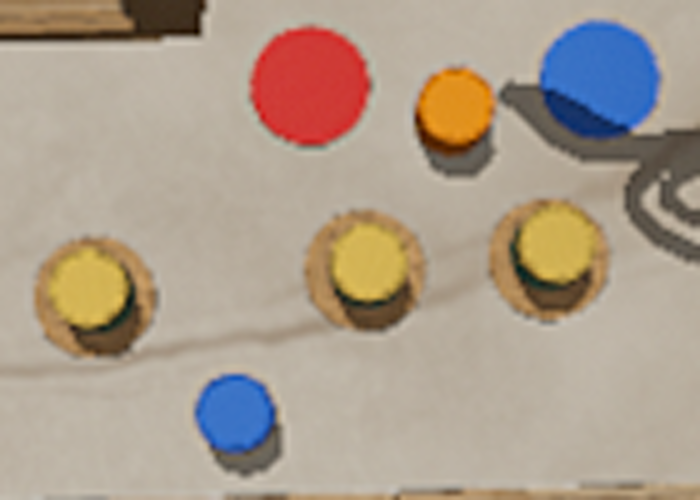

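The crop confirms three green tins with brass lids on cork at crop pixels (90,290), (368,262) and (555,243). The plain blue, orange and red items are separate. I'll lift first, turn to yaw π and head for the left tin.

Call:
carry_out(
  deltas=[
    [0,0,-3.5,0,0,-0.118,1],
    [0,0,-3.5,0,0,-0.119,1],
    [-2,-1.7,-2,0,0,0,1],
    [-3,-2.5,0,0,0,0,1],
    [-3,-2.5,0,0,0,0,1],
    [-3,-2.5,0,0,0,0,1],
    [-3,-2.5,0,0,0,0,1],
    [-3,-2.5,0,0,0,0,1],
  ],
  force=40,
)

```text
time: 0.77
tool_pos: [0.2944, 0.3666, 0.3245]
tool_rot: [-3.141, -0.0, 3.141]
contact_force: [-0.5, 0.5, 0.7]
opening: 0.0916
grip_force: 0.0
```

Call:
carry_out(
  deltas=[
    [-3,-2.5,0,0,0,0,1],
    [-3,-2.5,0,0,0,0,1],
    [-3,-2.5,0,0,0,0,1],
    [-3,-2.5,0,0,0,0,1],
    [-3,-2.5,1,0,0,0,1],
    [-2,-1.5,2,0,0,0,1],
    [0,0,2,0,0,0,1],
    [0,0,1,0,0,0,1],
  ],
)

```text
time: 1.43
tool_pos: [0.4633, 0.2264, 0.2618]
tool_rot: [-3.14, -0.004, 3.138]
contact_force: [0.4, 0.0, -0.7]
opening: 0.092
grip_force: 0.0
```

Call:
carry_out(
  deltas=[
    [-0.6,-0.7,1,0,0,0,1],
    [0,0,3,0,0,0,1],
    [0,0,3,0,0,0,1],
    [0,0,3,0,0,0,1],
    [0,0,2,0,0,0,1],
    [0,0,1,0,0,0,1],
    [0,0,0,0,0,0,1],
    [0,0,0,0,0,0,1],
  ],
)

```text
time: 2.1
tool_pos: [0.4698, 0.2214, 0.1355]
tool_rot: [3.141, 0.001, -3.142]
contact_force: [0.1, -0.5, 0.8]
opening: 0.0919
grip_force: 0.0
```

Run:
```python
from cell import robot,cams
from h import *
print(robot.observe()["tool_pos"])
c=cams.read_camera("wrist");cv2.imwrite("pics/w1.png",c["image"])
```

```text
[0.46981414 0.22140638 0.13549272]
```

View pics/w1.png

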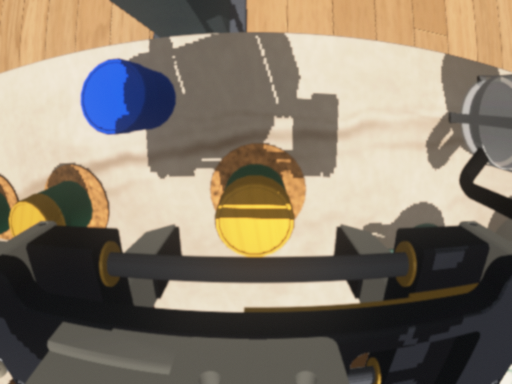

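The wrist view shows the tin (255,220) centred between the fingers (about 165 and 350). I'll descend and grip.

Call:
carry_out(
  deltas=[
    [0,-0.2,2,0,0,0,1],
    [0,0,2.4,0,0,0,1],
    [0,0,2.4,0,0,0,1],
    [0,0,1.5,0,0,0,1],
    [0,0,0.5,0,0,0,1],
    [0,0,0,0,0,0,1],
    [0,0,0,0,0,0,0.5],
    [0,0,0,0,0,0,0],
  ],
)

```text
time: 2.82
tool_pos: [0.4706, 0.2194, 0.0484]
tool_rot: [3.141, 0.003, 3.141]
contact_force: [-0.2, 0.2, -0.4]
opening: 0.0823
grip_force: 0.0
```

Call:
carry_out(
  deltas=[
    [0,0,0,0,0,0,0],
    [0,0,0,0,0,0,0],
    [0,0,0,0,0,0,0],
    [0,0,0,0,0,0,0],
    [0,0,0,0,0,0,0],
    [0,0,0,0,0,0,0],
    [0,0,0,0,0,0,0],
    [0,0,0,0,0,0,0],
  ],
)

```text
time: 3.48
tool_pos: [0.4697, 0.2191, 0.0472]
tool_rot: [3.141, 0.001, 3.141]
contact_force: [-2.0, -0.5, 6.5]
opening: 0.0598
grip_force: 40.0
```

Call:
carry_out(
  deltas=[
    [0,0,-0.5,0,0,0,0],
    [0,0,-1,0,0,0,0],
    [0,0,-1.5,0,0,0,0],
    [0,0,-1.5,0,0,0,0],
    [0,0,-1.5,0,0,0,0],
    [0,0,-0.8,0,0,0,0],
    [0,0,-0.2,0,0,0,0],
    [0,0,0,0,0,0,0],
  ],
)

```text
time: 4.15
tool_pos: [0.4694, 0.219, 0.117]
tool_rot: [3.141, 0.0, 3.141]
contact_force: [-0.0, -0.0, -5.7]
opening: 0.0595
grip_force: 40.0
```

Call:
carry_out(
  deltas=[
    [0,0,0,0,0,0,0],
    [0,0,0,0,0,0,0],
    [0,0,0,0,0,0,0],
    [0,0,0,0,0,0,0],
    [0,0,0,0,0,0,0],
    [0,0,0,0,0,0,0],
    [0,0,0,0,0,0,0],
    [0,0,0,0,0,0,0],
  ],
)

```text
time: 4.82
tool_pos: [0.4694, 0.219, 0.1167]
tool_rot: [3.142, -0.0, 3.141]
contact_force: [0.1, 0.7, -5.5]
opening: 0.0594
grip_force: 40.0
```

```bash
cat > look.py <<'E'
import sys
from cell import robot,cams
from h import *
f=[]
for i in range(6):
    c=cams.read_camera("top");f.append(robot.observe()["contact_force"])
s=robot.observe();print("F",np.mean(f,0).round(2),np.std(f,0).round(2),"eff",s["joint_efforts"].round(2),s["tool_pos"].round(4),"t",s["time"])
P=cloud(c);hsv=cv2.cvtColor(c["image"],cv2.COLOR_BGR2HSV)
m=((hsv[...,0]>=20)&(hsv[...,0]<=26)&(hsv[...,1]>120)&(hsv[...,2]>110)&(P[...,2]>.06)&(P[...,0]>.4)&(P[...,0]<.56)&(abs(P[...,1]-.05)<.24)).astype(np.uint8)
n,l,st,_=cv2.connectedComponentsWithStats(m)
for i in range(1,n):
    if st[i,4]>30:
        q=P[l==i];(a,b),r=cv2.minEnclosingCircle(q[:,:2].astype(np.float32));print("tin",st[i,4],round(a,4),round(b,4),round(r,4),"z",np.median(q[:,2]).round(4))
if len(sys.argv)>1: cv2.imwrite(f"pics/{sys.argv[1]}.png",cams.read_camera("wrist")["image"])
E
python3 look.py
```

```text
F [-0.18  0.13 -5.78] [0.27 0.61 0.55] eff [-0.000e+00 -4.768e+01 -2.185e+01 -2.000e-02  7.000e-02  0.000e+00] [0.4694 0.219  0.1167] t 5.1167
tin 191 0.4942 -0.1299 0.0291 z 0.0842
tin 188 0.4839 0.0105 0.0289 z 0.0846
```

Left tin: about 5.8 N. I'll set it back.

Call:
carry_out(
  deltas=[
    [0,0,1,0,0,0,0],
    [0,0,1.8,0,0,0,0],
    [0,0,1.8,0,0,0,0],
    [0,0,1.2,0,0,0,0],
    [0,0,0.6,0,0,0,0],
    [0,0,0.3,0,0,0,0],
    [0,0,0.15,0,0,0,0],
    [0,0,0.1,0,0,0,0],
  ],
)

```text
time: 5.78
tool_pos: [0.4699, 0.2191, 0.0475]
tool_rot: [3.141, 0.001, 3.141]
contact_force: [1.1, 0.1, -5.2]
opening: 0.0596
grip_force: 40.0
```

Call:
carry_out(
  deltas=[
    [0,0,0,0,0,0,0],
    [0,0,0,0,0,0,0],
    [0,0,0,0,0,0,0],
    [0,0,0,0,0,0,0],
    [0,0,0,0,0,0,0],
    [0,0,0,0,0,0,0],
    [0,0,0,0,0,0,0],
    [0,0,0,0,0,0,0],
  ],
)

```text
time: 6.45
tool_pos: [0.4695, 0.219, 0.0473]
tool_rot: [3.141, 0.0, 3.141]
contact_force: [-0.4, 0.9, -5.5]
opening: 0.0595
grip_force: 40.0
```

Still hanging just above the coaster (full weight felt), so I'll lower further in small steps.

Call:
carry_out(
  deltas=[
    [0,0,0.05,0,0,0,0],
    [0,0,0.05,0,0,0,0],
    [0,0,0,0,0,0,0],
    [0,0,0,0,0,0,0],
    [0,0,0,0,0,0,0],
    [0,0,0,0,0,0,0],
    [0,0,0,0,0,0,0],
    [0,0,0,0,0,0,0],
  ],
)

```text
time: 7.12
tool_pos: [0.4695, 0.219, 0.0473]
tool_rot: [3.141, 0.001, 3.141]
contact_force: [-3.9, -1.9, 5.8]
opening: 0.0596
grip_force: 40.0
```

Now on the coaster. I'll release it and back away.

Call:
carry_out(
  deltas=[
    [0,0,0,0,0,0,0.8],
    [0,0,0,0,0,0,1],
    [0,0,0,0,0,0,1],
    [0,0,0,0,0,0,1],
    [0,0,0,0,0,0,1],
    [0,0,0,0,0,0,1],
    [0,0,-1,0,0,0,1],
    [0,0,-2,0,0,0,1],
  ],
)

```text
time: 7.78
tool_pos: [0.468, 0.2185, 0.0751]
tool_rot: [-3.14, -0.005, 3.141]
contact_force: [0.7, 0.0, -0.3]
opening: 0.0914
grip_force: 0.0
```

Call:
carry_out(
  deltas=[
    [0,0,-2.5,0,0,0,1],
    [0,0,-2.5,0,0,0,1],
    [-0.3,-3,-0.5,0,0,0,1],
    [-0.3,-4,0,0,0,0,1],
    [-0.3,-4,0,0,0,0,1],
    [-0.3,-4,0,0,0,0,1],
    [-0.2,-4,0,0,0,0,1],
    [0,-1.8,0,0,0,0,1],
  ],
)

```text
time: 8.45
tool_pos: [0.4837, 0.0071, 0.1322]
tool_rot: [-3.14, 0.002, 3.139]
contact_force: [1.0, 0.3, 0.4]
opening: 0.0918
grip_force: 0.0
```

```bash
python3 look.py
```

```text
F [-0.06  0.09  0.07] [0.66 0.73 0.36] eff [ -0.71 -40.9  -20.2   -0.07   0.07   0.  ] [0.4832 0.012  0.1315] t 8.75
tin 191 0.4941 -0.1295 0.0291 z 0.0838
tin 190 0.4706 0.2198 0.0294 z 0.0845
```

Call:
carry_out(
  deltas=[
    [0,-0.15,2,0,0,0,1],
    [0,0,2.3,0,0,0,1],
    [0,0,2.2,0,0,0,1],
    [0,0,1.4,0,0,0,1],
    [0,0,0.5,0,0,0,1],
    [0,0,0,0,0,0,1],
    [0,0,0,0,0,0,0.5],
    [0,0,0,0,0,0,0],
  ],
)

```text
time: 9.42
tool_pos: [0.484, 0.0098, 0.0482]
tool_rot: [-3.141, 0.002, -3.142]
contact_force: [0.9, 0.7, -0.6]
opening: 0.0828
grip_force: 0.0
```

Call:
carry_out(
  deltas=[
    [0,0,0,0,0,0,0],
    [0,0,0,0,0,0,0],
    [0,0,0,0,0,0,0],
    [0,0,0,0,0,0,0],
    [0,0,0,0,0,0,0],
    [0,0,0,0,0,0,0],
    [0,0,0,0,0,0,0],
    [0,0,0,0,0,0,0],
  ],
)

```text
time: 10.08
tool_pos: [0.4835, 0.0095, 0.0477]
tool_rot: [3.142, 0.001, 3.141]
contact_force: [-1.0, 0.1, 6.5]
opening: 0.0593
grip_force: 40.0
```

Call:
carry_out(
  deltas=[
    [0,0,-0.5,0,0,0,0],
    [0,0,-1,0,0,0,0],
    [0,0,-1.5,0,0,0,0],
    [0,0,-1.5,0,0,0,0],
    [0,0,-1.5,0,0,0,0],
    [0,0,-0.8,0,0,0,0],
    [0,0,-0.2,0,0,0,0],
    [0,0,0,0,0,0,0],
  ],
)

```text
time: 10.75
tool_pos: [0.4833, 0.0094, 0.1174]
tool_rot: [-3.142, 0.001, 3.141]
contact_force: [0.3, -0.9, -2.6]
opening: 0.0596
grip_force: 40.0
```

Call:
carry_out(
  deltas=[
    [0,0,0,0,0,0,0],
    [0,0,0,0,0,0,0],
    [0,0,0,0,0,0,0],
    [0,0,0,0,0,0,0],
    [0,0,0,0,0,0,0],
    [0,0,0,0,0,0,0],
    [0,0,0,0,0,0,0],
    [0,0,0,0,0,0,0],
  ],
)

```text
time: 11.42
tool_pos: [0.4833, 0.0095, 0.1172]
tool_rot: [3.142, 0.0, 3.141]
contact_force: [-0.6, -0.4, -1.9]
opening: 0.0595
grip_force: 40.0
```

```bash
python3 look.py
```

```text
F [ 0.11 -0.18 -2.13] [0.29 0.44 0.38] eff [ 0.000e+00 -4.229e+01 -2.009e+01 -4.000e-02  7.000e-02 -0.000e+00] [0.4833 0.0095 0.1172] t 11.7167
tin 191 0.4938 -0.13 0.0293 z 0.0843
tin 190 0.4699 0.2186 0.0289 z 0.0849
```

Middle tin: about 2.1 N, light. I'll set it back down 7.05 cm, the depth that worked before.

Call:
carry_out(
  deltas=[
    [0,0,1,0,0,0,0],
    [0,0,1.8,0,0,0,0],
    [0,0,1.8,0,0,0,0],
    [0,0,1.2,0,0,0,0],
    [0,0,0.6,0,0,0,0],
    [0,0,0.3,0,0,0,0],
    [0,0,0.2,0,0,0,0],
    [0,0,0.1,0,0,0,0],
  ],
)

```text
time: 12.38
tool_pos: [0.4836, 0.0094, 0.0477]
tool_rot: [-3.142, 0.001, 3.141]
contact_force: [-3.5, -0.1, 10.3]
opening: 0.0593
grip_force: 40.0
```

Call:
carry_out(
  deltas=[
    [0,0,0.05,0,0,0,0],
    [0,0,0,0,0,0,0],
    [0,0,0,0,0,0,0],
    [0,0,0,0,0,0,0],
    [0,0,0,0,0,0,0],
    [0,0,0,0,0,0,0],
    [0,0,0,0,0,0,0],
    [0,0,0,0,0,0,0],
  ],
)

```text
time: 13.05
tool_pos: [0.4836, 0.0094, 0.0477]
tool_rot: [-3.141, 0.001, 3.141]
contact_force: [-3.3, -0.3, 5.9]
opening: 0.0596
grip_force: 40.0
```

Call:
carry_out(
  deltas=[
    [0,0,0,0,0,0,0.8],
    [0,0,0,0,0,0,1],
    [0,0,0,0,0,0,1],
    [0,0,0,0,0,0,1],
    [0,0,0,0,0,0,1],
    [0,0,0,0,0,0,1],
    [0,0,-1,0,0,0,1],
    [0,0,-2,0,0,0,1],
  ],
)

```text
time: 13.72
tool_pos: [0.4818, 0.0096, 0.0757]
tool_rot: [3.141, -0.005, 3.141]
contact_force: [0.6, 0.2, -0.9]
opening: 0.092
grip_force: 0.0
```

Call:
carry_out(
  deltas=[
    [0,0,-2.5,0,0,0,1],
    [0,0,-2.5,0,0,0,1],
    [-0.3,-3,-0.5,0,0,0,1],
    [-0.3,-3.5,0,0,0,0,1],
    [-0.2,-3.5,0,0,0,0,1],
    [-0.2,-3,0,0,0,0,1],
    [0,-0.9,0,0,0,0,1],
    [0,0,0,0,0,0,1],
  ],
)

```text
time: 14.38
tool_pos: [0.4932, -0.1316, 0.1322]
tool_rot: [-3.141, 0.001, 3.137]
contact_force: [0.6, -0.2, -0.3]
opening: 0.0919
grip_force: 0.0
```

```bash
python3 look.py w2
```

```text
F [-0.04  0.09  0.35] [0.57 0.45 0.48] eff [-2.400e-01 -4.350e+01 -2.066e+01 -6.000e-02  7.000e-02  1.000e-02] [ 0.4931 -0.1282  0.1318] t 14.6833
tin 188 0.4836 0.0105 0.0289 z 0.085
tin 191 0.4701 0.2189 0.029 z 0.0841
```

View pics/w2.png

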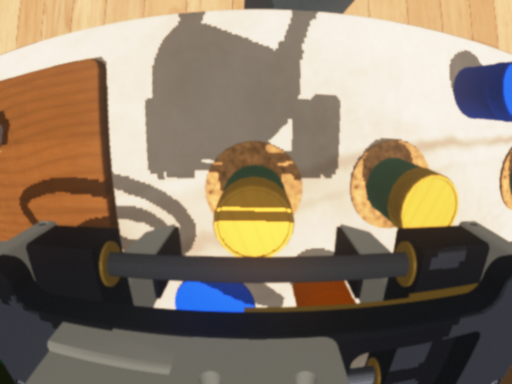

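The right tin (255,220) is centred between the fingers, and the set-back middle tin stands at (410,195) on its coaster. Descending.

Call:
carry_out(
  deltas=[
    [0,-0.2,2,0,0,0,1],
    [0,0,2.3,0,0,0,1],
    [0,0,2.2,0,0,0,1],
    [0,0,1.4,0,0,0,1],
    [0,0,0.5,0,0,0,1],
    [0,0,0,0,0,0,1],
    [0,0,0,0,0,0,0.5],
    [0,0,0,0,0,0,0],
  ],
)

```text
time: 15.4
tool_pos: [0.4939, -0.1316, 0.0487]
tool_rot: [-3.141, 0.002, 3.141]
contact_force: [-0.1, -0.0, 0.3]
opening: 0.0826
grip_force: 0.0
```

Call:
carry_out(
  deltas=[
    [0,0,0,0,0,0,0],
    [0,0,0,0,0,0,0],
    [0,0,0,0,0,0,0],
    [0,0,0,0,0,0,0],
    [0,0,0,0,0,0,0],
    [0,0,0,0,0,0,0],
    [0,0,0,0,0,0,0],
    [0,0,0,0,0,0,0],
  ],
)

```text
time: 16.07
tool_pos: [0.4934, -0.1316, 0.0482]
tool_rot: [-3.141, 0.001, 3.141]
contact_force: [-1.9, 1.5, 6.5]
opening: 0.0593
grip_force: 40.0
```

Call:
carry_out(
  deltas=[
    [0,0,-0.5,0,0,0,0],
    [0,0,-1,0,0,0,0],
    [0,0,-1.5,0,0,0,0],
    [0,0,-1.5,0,0,0,0],
    [0,0,-1.5,0,0,0,0],
    [0,0,-0.8,0,0,0,0],
    [0,0,-0.2,0,0,0,0],
    [0,0,0,0,0,0,0],
  ],
)

```text
time: 16.73
tool_pos: [0.4933, -0.1316, 0.1182]
tool_rot: [-3.141, 0.001, 3.141]
contact_force: [-0.1, 0.4, -3.7]
opening: 0.0598
grip_force: 40.0
```

Call:
carry_out(
  deltas=[
    [0,0,0,0,0,0,0],
    [0,0,0,0,0,0,0],
    [0,0,0,0,0,0,0],
    [0,0,0,0,0,0,0],
    [0,0,0,0,0,0,0],
    [0,0,0,0,0,0,0],
    [0,0,0,0,0,0,0],
    [0,0,0,0,0,0,0],
  ],
)

```text
time: 17.4
tool_pos: [0.4931, -0.1315, 0.1176]
tool_rot: [3.141, -0.0, 3.141]
contact_force: [-0.4, -0.1, -2.5]
opening: 0.0595
grip_force: 40.0
```

```bash
python3 look.py
```

```text
F [-0.26  0.15 -2.61] [0.47 0.42 0.43] eff [ -0.   -45.36 -20.88  -0.05   0.05  -0.  ] [ 0.4932 -0.1315  0.1177] t 17.7
tin 188 0.4836 0.0103 0.0288 z 0.0846
tin 191 0.4703 0.2189 0.0289 z 0.0846
```

Right tin: about 2.6 N, so the left one (5.8 N) is the heaviest. I'll set the right one back.

Call:
carry_out(
  deltas=[
    [0.05,0,1,0,0,0,0],
    [0.05,0,1.8,0,0,0,0],
    [0,0,1.8,0,0,0,0],
    [0,0,1.2,0,0,0,0],
    [0,0,0.6,0,0,0,0],
    [0,0,0.3,0,0,0,0],
    [0,0,0.2,0,0,0,0],
    [0,0,0.1,0,0,0,0],
  ],
)

```text
time: 18.37
tool_pos: [0.4925, -0.1317, 0.0482]
tool_rot: [-3.141, 0.001, 3.141]
contact_force: [-3.2, 1.5, 8.3]
opening: 0.0598
grip_force: 40.0
```

Call:
carry_out(
  deltas=[
    [0,0,0.05,0,0,0,0],
    [0,0,0,0,0,0,0],
    [0,0,0,0,0,0,0],
    [0,0,0,0,0,0,0],
    [0,0,0,0,0,0,0],
    [0,0,0,0,0,0,0],
    [0,0,0,0,0,0,0],
    [0,0,0,0,0,0,0],
  ],
)

```text
time: 19.03
tool_pos: [0.4925, -0.1317, 0.0482]
tool_rot: [-3.141, 0.001, 3.141]
contact_force: [-3.0, 0.1, 6.3]
opening: 0.0596
grip_force: 40.0
```

Call:
carry_out(
  deltas=[
    [0,0,0,0,0,0,0.8],
    [0,0,0,0,0,0,1],
    [0,0,0,0,0,0,1],
    [0,0,0,0,0,0,1],
    [0,0,0,0,0,0,1],
    [0,0,0,0,0,0,1],
    [0,0,-1,0,0,0,1],
    [0,0,-2,0,0,0,1],
  ],
)

```text
time: 19.7
tool_pos: [0.4908, -0.131, 0.0761]
tool_rot: [3.14, -0.004, 3.141]
contact_force: [-0.1, -0.2, 0.7]
opening: 0.0919
grip_force: 0.0
```

Call:
carry_out(
  deltas=[
    [0,0,-2.5,0,0,0,1],
    [0,0,-2.5,0,0,0,1],
    [0,2,-1,0,0,0,1],
    [0.2,3.6,0,0,0,0,1],
    [0.2,3.6,0,0,0,0,1],
    [0.3,3.6,0,0,0,0,1],
    [0.3,3.6,0,0,0,0,1],
    [0.3,3.6,0,0,0,0,1],
  ],
)

```text
time: 20.37
tool_pos: [0.479, 0.07, 0.1381]
tool_rot: [3.141, 0.001, 3.14]
contact_force: [1.3, 0.4, -0.3]
opening: 0.0918
grip_force: 0.0
```

Call:
carry_out(
  deltas=[
    [0.3,3.6,0,0,0,0,1],
    [0.3,3.6,0,0,0,0,1],
    [0.3,3.6,0,0,0,0,1],
    [0,3,0,0,0,0,1],
    [0,1.2,0,0,0,0,1],
    [0,0,0,0,0,0,1],
    [0,0,0,0,0,0,1],
    [0,0,0,0,0,0,1],
  ],
)

```text
time: 21.03
tool_pos: [0.4705, 0.2174, 0.1374]
tool_rot: [-3.141, -0.0, 3.14]
contact_force: [-0.1, 0.4, -0.8]
opening: 0.0918
grip_force: 0.0
```

```bash
python3 look.py
```

```text
F [-0.02  0.04  0.16] [0.39 0.58 0.43] eff [-4.000e-02 -4.429e+01 -2.101e+01 -1.000e-02  9.000e-02 -0.000e+00] [0.4706 0.2177 0.1373] t 21.3333
tin 194 0.4929 -0.1305 0.0291 z 0.0842
tin 188 0.4841 0.0106 0.0287 z 0.0841
```

Both light tins are back in place. I'll re-grasp the left tin and lift it high.

Call:
carry_out(
  deltas=[
    [0,0.1,2.3,0,0,0,1],
    [0,0,2.4,0,0,0,1],
    [0,0,2.4,0,0,0,1],
    [0,0,1.4,0,0,0,1],
    [0,0,0.5,0,0,0,1],
    [0,0,0,0,0,0,1],
    [0,0,0,0,0,0,0.5],
    [0,0,0,0,0,0,0],
  ],
)

```text
time: 22.0
tool_pos: [0.4713, 0.2196, 0.0483]
tool_rot: [3.141, 0.002, 3.141]
contact_force: [-0.6, -0.1, 0.8]
opening: 0.0828
grip_force: 0.0
```

Call:
carry_out(
  deltas=[
    [0,0,0,0,0,0,0],
    [0,0,0,0,0,0,0],
    [0,0,0,0,0,0,0],
    [0,0,0,0,0,0,0],
    [0,0,0,0,0,0,0],
    [0,0,0,0,0,0,0],
    [0,0,0,0,0,0,0],
    [0,0,0,0,0,0,0],
  ],
)

```text
time: 22.67
tool_pos: [0.4707, 0.2195, 0.0478]
tool_rot: [3.141, 0.001, 3.141]
contact_force: [-1.2, -1.4, 5.3]
opening: 0.0597
grip_force: 40.0
```

Call:
carry_out(
  deltas=[
    [0,0,-0.5,0,0,0,0],
    [0,0,-1.5,0,0,0,0],
    [0,0,-2.5,0,0,0,0],
    [0,0,-2.5,0,0,0,0],
    [0,0,-2.5,0,0,0,0],
    [0,0,-2.5,0,0,0,0],
    [0,0,-2.5,0,0,0,0],
    [0,0,-2.5,0,0,0,0],
  ],
)

```text
time: 23.33
tool_pos: [0.4694, 0.2193, 0.2176]
tool_rot: [-3.141, -0.003, 3.141]
contact_force: [0.5, 0.4, -6.3]
opening: 0.0594
grip_force: 40.0
```

Call:
carry_out(
  deltas=[
    [0,0,-1.5,0,0,0,0],
    [0,0,-0.8,0,0,0,0],
    [0,0,-0.2,0,0,0,0],
    [0,0,0,0,0,0,0],
    [0,0,0,0,0,0,0],
    [0,0,0,0,0,0,0],
    [0,0,0,0,0,0,0],
    [0,0,0,0,0,0,0],
  ],
)

```text
time: 24.0
tool_pos: [0.4701, 0.2194, 0.2414]
tool_rot: [-3.141, -0.002, 3.141]
contact_force: [-0.5, -0.1, -6.0]
opening: 0.0592
grip_force: 40.0
```

```bash
python3 look.py; python3 -c "
from cell import cams
import cv2;cv2.imwrite('pics/end.png',cams.read_camera('scene')['image'])"
```

```text
F [ 0.06  0.25 -6.02] [0.53 0.7  0.49] eff [-0.000e+00 -4.525e+01 -2.657e+01 -2.000e-02  8.000e-02 -0.000e+00] [0.4704 0.2195 0.2422] t 24.3
tin 195 0.4929 -0.1306 0.0292 z 0.0844
tin 189 0.4841 0.0108 0.0291 z 0.0846
```

View pics/end.png

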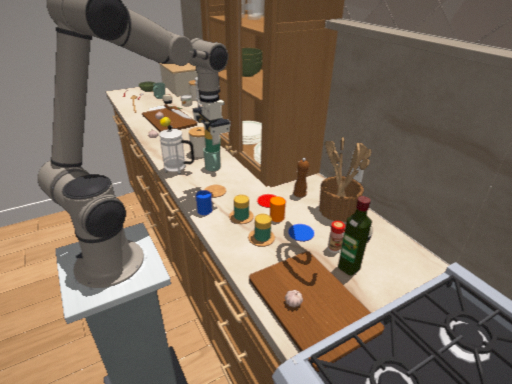

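The tin is held upright at (212,140) above its empty coaster (216,190). The other two stand on theirs at (241,208) and (262,228), and nothing else has moved.

```bash
python3 -c "
from cell import robot
print(robot.hand_in())"
```

```text
the job is handed in; nothing more can be done
None
```

The job is handed in, though no verdict was shown: the left tin was heaviest (about 5.9 N, against 2.1 N middle and 2.6 N right) and is held upright about 19 cm above the worktop, with the other two standing on their own coasters.

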